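Clear the UV viewing table and hold its sprung shield at the working angle

TASK

A colleague needs to reach under the amber shield of the white UV viewing table, and the shield springs shut unless someone holds it. First take the rejected vial that was left standing on the shield and drop it into the red reject bin, letting it go low because it is glass; then lift the shield by its bow handle until its red pointer lines up with the green index on the quadrant, without swinging far past it, and finish holding it there: the program ends with the gripper still holding the shield up. Leave the other things on the bench, the dish under the shield and the index setting alone.

Things in the scene. Friction and masses are not known exactly. Their poses are not given: they have to be found in the camera images.
- uv_table: white bench instrument (fixed), 220 mm deep (x), 210 wide (y), 70 high; origin at the centre of its underside; -x side is the front, roughly towards the robot (yaw varies), z up. Dark window 21 mm below its rim, covered by the amber shield. Quadrant (aluminium arc, radius 110 mm about the hinge line, graduated every 5 degrees to 50) on its right side at y -108 to -112, up to 165 mm high
- shield (a joint): angle of the amber shield about its hinge, rad: 0 = shut (level), grows as the front edge rises, to 1.2. A spring and the shield's weight pull it shut: about 2 N upward at the handle starts it, 3 to 6 N holds it at 0.45 to 0.75 rad; it falls shut if let go
- shield_hinge (a point): middle of the shield's hinge line, at the far (+x) edge of the uv_table, 74 mm above the worktop; the hinge line runs along the y axis of the uv_table
- shield_handle (a point): centre of the aluminium bow handle's bar at the shield's front: round, 12 mm thick, parallel to the hinge line (uv_table y), straight and clear for 70 mm between two posts, underside 32 mm above the shield. Shut: 192 mm in front (-x of uv_table) of the hinge line and 40.5 mm above it; moves on an arc about it. The bar can turn between fingers that close on it from front and back
- shield_pointer (a point): tip region of the red pointer (20 x 18 x 3 mm blade) on the right (-y) edge of the shield, 126 mm from the hinge line in the plane of the shield; its axes turn with the shield (x runs towards the hinge)
- index (a joint): setting of the green index arm on the quadrant, rad, same zero and sense as joint shield: the pointer lines up with the index when both joints read the same. Set between 0.45 and 0.75 before each run, held by a clamped nut; not to be moved
- index_tip (a point): middle of the green blade (22 x 18 x 3 mm) at the end of the index arm, 126 mm from the hinge line and just outside (-y of) the red pointer's path; its axes turn with the index arm (x runs towards the hinge)
- vial_center (a point): centre, half-way up, of the rejected glass vial: round, 23 mm diameter, 56 mm tall, white cap, brown-orange contents, 20 g; stands upright at first on the shut shield (shield top 76.5 mm above the worktop), 75 mm or more behind the handle
- reject_bin: red open-topped stacking bin, loose, 0.3 kg, 110 mm (its x) by 145 mm (its y), inner floor 4 mm up, walls 3 mm thick, sides and back 70 mm high, the front (-x side, towards the robot) 46 mm high; origin at the centre of its underside, z up
- sample_dish: covered clear dish, 61 mm diameter, 16 mm high, loose on the window under the shield; leave alone; origin at the centre of its underside
- amber_jar: amber jar with a black lid, 56 mm diameter, 75 mm high, loose bystander; origin at the centre of its underside
- timer: small white bench timer, 59 x 64 x 18 mm, loose bystander; origin at the centre of its underside
- slide_box: white box of glass slides, 30 x 82 x 28 mm, loose bystander; origin at the centre of its underside

How it is judged:
On the way, in this order (a step that is already met when the one before it is completed fails the run):
1. the rejected vial lies in the reject bin, released, with the shield still shut (x of vial_center in the frame of reject_bin between -0.053 and 0.053 m and y of vial_center in the frame of reject_bin between -0.07 and 0.07 m and z of vial_center in the frame of reject_bin below 0.042 m and contact force between reject_vial and the fingers below 0.05 N and value of joint shield below 0.05 rad), for 0.2 s.
2. the gripper holds the shield at the index (angle between the x axis of shield_pointer and the x axis of index_tip, either way round below 0.07 rad and contact force between the fingers and uv_table above 1 N and distance between the grasp point and shield_handle below 0.05 m), for 0.5 s.
At the end, for the whole second after the job is handed in: The fingers hold the shield at its handle (more than 1 N), still, with its pointer within 4 degrees of the index, through the last second; the rejected vial lies inside the upright reject bin (all of step 2 and velocity of joint shield between -0.08 and 0.08 rad/s and x of vial_center in the frame of reject_bin between -0.053 and 0.053 m and y of vial_center in the frame of reject_bin between -0.07 and 0.07 m and z of vial_center in the frame of reject_bin below 0.042 m and angle between reject_bin's own z axis and vertical below 0.1 rad); the arm keeps its last pose, push and grip.
It fails at once if the shield is lifted while the vial is not in the bin (value of joint shield above 0.1 rad and not (horizontal distance between vial_center and reject_bin below 0.09 m and height (world z) of vial_center below 0.06 m)).
It fails at once if the pointer swings more than 10 degrees past the index (z of shield_pointer in the frame of index_tip above 0.022 m).
It fails at once if the glass vial is dropped from a height or thrown (faster than 1.5 m/s) (linear speed of reject_vial above 1.5 m/s).
It fails at once if the index setting is moved (distance of index_tip from where it was at the start of the episode above 0.008 m).
It fails at once if the dish under the shield, a bystander or the bin is pushed about (distance of any of amber_jar, timer, slide_box from where it was at the start of the episode above 0.03 m or distance of sample_dish from where it was at the start of the episode above 0.015 m or distance of reject_bin from where it was at the start of the episode above 0.05 m).
It also fails if it takes over 58 s, if anything falls off the work surface, if the arm or the gripper's body presses on something with over 40 N, if the wrist force passes 120 N, or if a joint passes its speed limit or range.

ROBOT

A 6-joint arm with a two-finger parallel gripper is mounted at the origin on a cart in front of the work surface, level with it; the furniture and walls round the work are solid. World frame = base frame: x ahead of the robot, y to its left, z up, the work surface at z = 0. Lengths are in m, angles in rad, forces in N, time in s.
With the tool pointing down it reaches from about 0.35 to 0.85 m from the base axis. Payload 8.1 kg.
Tool frame: the origin (TCP) lies midway between the tips of the shut fingers; the grasp point (between the pads) lies arm.pinch_z behind it (arm.pinch_z is the distance from the TCP to the grasp point, in m); z points along the fingers, y is the line along which they close (so a half turn about z gives the same grasp; the last joint's range is limited). The gripper opens to 93 mm and grips with 3 to 60 N. Pads are 15 mm wide; open, the fingers measure 128 mm over their backs; the gripper's body (75 mm by 188 mm) begins 65 mm behind the grasp point.
Start: joints at [-1.38, 0.13, 1.488, -0, 1.523, -0.085], TCP at [0.163, -0.577, 0.219] pointing down, gripper open.
Joint ranges: [-2.96, 2.96], [-0.89, 2.26], [0.02, 2.5], [-1.34, 4.48], [0, 2.73], [-2.66, 2.66]. Speed limits (rad/s): [2.39, 2.39, 2.79, 3.14, 3.14, 3.14].

INTERFACE

Orientations are given as [roll, pitch, yaw] about the fixed x, y, z axes, in that order (R = Rz(yaw) Ry(pitch) Rx(roll)).
In Python, from station import arm gives the robot as it stands.
- The arm moves only by the shell command python3 -m pendant 'ROWS' [OPENING] [FORCE]. ROWS is JSON, a list of rows, each a list of 6 numbers: the shift along the tool's x, y, z scaled (see below), then the turn, a rotation vector about the tool's x, y, z scaled (see below). In form: [[x, y, z, wx, wy, wz], ...]. A call has 1 to 5 rows; each row is the pose to reach, as a shift and turn from the pose commanded when the call began, along the tool's axes at that moment; what a row does not reach only later rows make up. The controller multiplies each number of a shift by 250 mm and each number of a turn by 90 degrees. A row lasts 1/12 s, in which the tool goes at most 41.7 mm and 7.16 degrees, less where a joint would pass 70% of its speed; a pose out of reach is approached as far as the arm can. A call with a number of a shift or a turn outside -1 to 1 is refused whole. A call with a gripper value outside its range is refused whole. OPENING is the closure, from -1 (fully open) to 1 (shut), set as the call begins (- or left out, the last holds). The fingers move at their own pace and stop on an object; FORCE is the grip in N (left out, the last holds). Time passes only in rows, so rows that repeat a pose let the fingers close. It gives the time, the measured TCP pose, the force, the opening and the grip force at its end, in the units of the state.
- arm.observe(): the state, without advancing time (a new reading comes with each control period).
- arm.read_camera(name): name is "side" or "top" or "wrist"; returns a dict with "color" (420x560x3 uint8, blue, green, red), "range_z" (420x560 float32, m along the optical axis (not along the pixel's ray), 0 where there is no reading), "fx", "fy", "cx", "cy" (pixels), "extrinsics" (4x4, takes a point from camera to world coordinates). Camera axes: x right, y down, z forward; pixel columns grow to the right and rows downward; lengths in m; the calibration is good to about 2 mm. A picture is of the moment at which its call begins.
- arm.sign_off(): hands the job in; it is judged then, once.
Trained networks look in a picture, given as the dict that the camera call returned (one of the last four; its "shot" number tells which), for a name from the list of things; names that differ only in an ending like _2 or _b are one class to them, and where a whole thing is asked for, a point or a joint stands for the part that bears it (a point fixed in the world has none). Each returns a list of dicts, best first, with "score" (0 to 1); they miss things now and then, are a little off and sometimes report something else, mostly with a low value. They report only what shows in the picture. A call takes as long as a camera call.
- arm.masks_of(picture, name): "pixels" (420x560 bool, what is visible of it) and "box" ([left, top, right, bottom] in pixels, round what is visible of it).
The state is a dict: "time": time; "qpos": joint angles; "qvel": joint speeds; "joint_torque": joint torques, N m; "ee_pos": TCP position; "orientation": TCP orientation; "contact_force": force on the tool from outside, world axes, zero at the start; "moment": the same for the moment, N m; "finger_gap": opening from 0.0 (shut) to 1.0 (fully open); "finger_force": force on a finger pad.
Only numpy, scipy, OpenCV 4.12 (cv2) and the standard library are available. Lean on these libraries where they do the work, as an engineer would, in place of code of your own. Each camera call takes 0.05 s, during which the arm holds its last target. There are 200 camera calls.

## Working session

There is one attempt and no reset: what is moved stays moved. The work goes in short steps, Python scripts to look and compute and a shell command to move; the robot and the scene stay as the last step left them, time stands still between calls to the robot, and variables do not carry over. Pictures are saved under pics/ and viewed, at most 10 in all, crops included, and the job is handed in when it is done.

```bash
mkdir -p pics; ls
cat > h.py <<'E'
import numpy as np, cv2
from station import arm
from scipy.spatial.transform import Rotation as R
def cloud(p):
    z=p["range_z"]; v,u=np.mgrid[:z.shape[0],:z.shape[1]]
    P=np.stack([(u-p["cx"])/p["fx"]*z,(v-p["cy"])/p["fy"]*z,z],-1)
    E=p["extrinsics"]; return P@E[:3,:3].T+E[:3,3]
def pts(p,name,n=0):
    m=arm.masks_of(p,name)
    if not m: return None
    k=m[n]["pixels"]&(p["range_z"]>0)
    return m[n]["score"],m[n]["box"],cloud(p)[k]
def rel(target,rpy):
    "rows number for going from present pose to target TCP"
    s=arm.observe(); A=R.from_euler('xyz',s["orientation"]); B=R.from_euler('xyz',rpy)
    return np.round(A.inv().apply(np.array(target)-s["ee_pos"])/.25,3), np.round((A.inv()*B).as_rotvec()/(np.pi/2),3)
E
python3 - <<'E'
from h import *
s=arm.observe(); print(s, arm.pinch_z)
ims=[]
for c in("side","top"):
    p=arm.read_camera(c); ims.append(p["color"])
    for n in ["uv_table","shield","shield_handle","vial_center","reject_bin","index_tip","shield_pointer","amber_jar","timer","slide_box"]:
        r=pts(p,n)
        if r is None or len(r[2])==0: print(c,n,None);continue
        P=r[2]; print(c,n,round(r[0],2),r[1],np.round(np.median(P,0),3),np.round(np.percentile(P,2,0),3),np.round(np.percentile(P,98,0),3))
    cv2.imwrite(f"pics/{c}1.png",ims[-1])
E
```

```text
pics
{'time': 0.0, 'qpos': array([-1.38039038e+00,  1.31148897e-01,  1.48924433e+00, -2.48449088e-06,
        1.52300866e+00, -8.53992802e-02]), 'qvel': array([-2.06464152e-04,  3.97567926e-05, -3.17335860e-05,  5.79393096e-04,
        1.87557411e-03, -1.78748742e-03]), 'joint_torque': array([ 2.23403354e-04, -5.59838998e+01, -4.91763210e+01,  7.69020338e-02,
        3.49359750e-02, -1.22215311e-04]), 'ee_pos': array([ 0.16330803, -0.57676745,  0.21761397]), 'orientation': array([-3.13978980e+00, -1.51847163e-04,  2.75805216e-01]), 'contact_force': array([-6.45894745e-01, -3.91862800e-02,  1.38425016e-04]), 'moment': array([-0.00610506,  0.00990478, -0.01719902]), 'finger_force': 0.0, 'finger_gap': 0.9993787664915273} 0.0188
side uv_table 0.77 [224.8, 129.6, 332.1, 222.5] [ 0.473 -0.24   0.076] [ 0.354 -0.403  0.014] [ 0.613 -0.139  0.13 ]
side shield 0.67 [234.1, 154.5, 329.4, 197.8] [ 0.487 -0.256  0.077] [ 0.369 -0.383  0.073] [ 0.601 -0.156  0.119]
side shield_handle 0.71 [232.0, 154.0, 334.0, 202.1] [ 0.487 -0.259  0.077] [ 0.362 -0.396  0.071] [ 0.604 -0.155  0.119]
side vial_c
[... 1139 characters left out ...]
18]
top vial_center 0.54 [358.4, 217.1, 373.2, 232.4] [ 0.479 -0.273  0.13 ] [ 0.469 -0.286  0.075] [ 0.491 -0.265  0.136]
top reject_bin 0.67 [163.6, 210.6, 223.8, 262.7] [0.457 0.17  0.007] [0.392 0.087 0.001] [0.51  0.235 0.074]
top index_tip None
top shield_pointer 0.6 [306.1, 172.1, 417.7, 278.2] [ 0.481 -0.278  0.077] [ 0.368 -0.393  0.072] [ 0.599 -0.163  0.118]
top amber_jar 0.69 [165.4, 164.3, 195.9, 189.8] [0.602 0.2   0.075] [0.581 0.179 0.009] [0.632 0.229 0.081]
top timer 0.63 [272.1, 260.8, 294.6, 289.6] [ 0.357 -0.07   0.019] [ 0.327 -0.101  0.014] [ 0.386 -0.038  0.023]
top slide_box 0.56 [117.6, 202.4, 149.8, 220.1] [0.519 0.327 0.03 ] [0.497 0.29  0.004] [0.543 0.37  0.035]
```

Run:
```python
from h import *
t=cv2.imread("pics/top1.png");s=cv2.imread("pics/side1.png")
a=cv2.resize(t[150:300,100:440],(800,353),interpolation=cv2.INTER_CUBIC)
b=cv2.resize(s[110:335,200:400],(267,300)); b=cv2.resize(s[120:240,200:400],(400,240),interpolation=cv2.INTER_CUBIC)
o=np.zeros((595,800,3),np.uint8);o[:353]=a;o[354:594,:400]=b
o[354:594,400:]=cv2.resize(s[240:380,200:400],(400,240))
cv2.imwrite("pics/c1.png",o)
p=arm.read_camera("top");C=cloud(p)
r=pts(p,"shield")[2]
k=r[(r[:,2]>.07)&(r[:,2]<.085)][:,:2].astype(np.float32); print("shield rect",cv2.minAreaRect(k))
h=C.reshape(-1,3);h=h[(h[:,2]>.1)&(h[:,2]<.125)&(h[:,0]>.33)&(h[:,0]<.46)&(h[:,1]<-.1)&(h[:,1]>-.42)];print("handle",len(h),cv2.minAreaRect(h[:,:2].astype(np.float32)),h[:,2].max())
r=pts(p,"reject_bin")[2];k=r[(r[:,2]>.03)][:,:2].astype(np.float32); print("bin",cv2.minAreaRect(k))
h=C.reshape(-1,3);h=h[(h[:,2]>.09)&(h[:,0]>.33)&(h[:,0]<.65)&(h[:,1]<-.34)&(h[:,1]>-.45)];print(np.round(h[::4],3))
```

```text
shield rect ((0.4845584034919739, -0.2852352559566498), (0.21327300369739532, 0.21964040398597717), 46.73894119262695)
handle 230 ((0.4197828769683838, -0.2926350235939026), (0.22203755378723145, 0.07052657753229141), 88.13170623779297) 0.12470051582317976
bin ((0.451520711183548, 0.16108906269073486), (0.11970015615224838, 0.1544661670923233), 3.4229958057403564)
[[ 0.65  -0.372  0.65 ]
 [ 0.65  -0.378  0.651]
 [ 0.65  -0.368  0.648]
 ...
 [ 0.394 -0.366  0.151]
 [ 0.394 -0.377  0.146]
 [ 0.389 -0.371  0.151]]
```

View pics/c1.png

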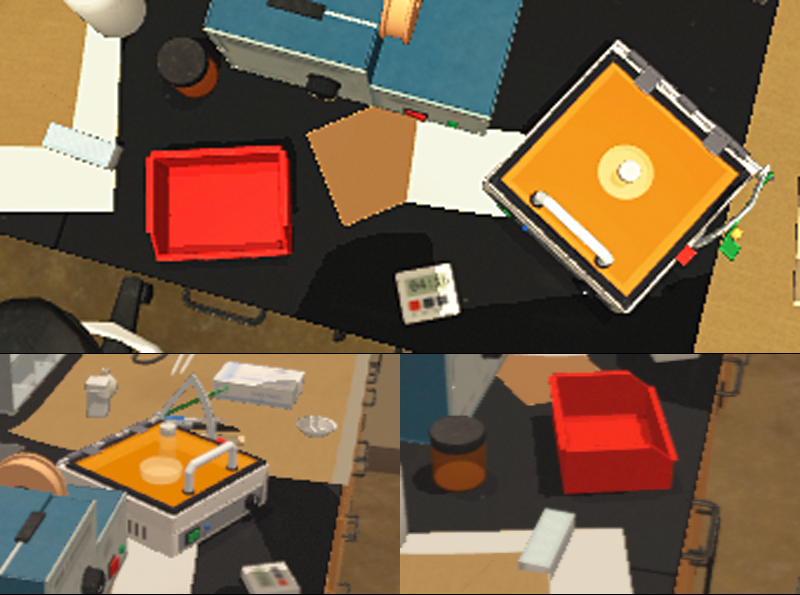

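The top view shows the table turned about −45°. The handle bar is at crop (540,198)–(603,260), the vial at (628,170), the red pointer at (685,256) and the green index at (730,245). The bin is at left, and the path to it is clear above about 0.2 m.

Run:
```python
from h import *
print(rel([.46,-.255,.32],[np.pi,0,.785]))
```

```text
(array([ 1.493, -0.918, -0.405]), array([ 0.   ,  0.   , -0.324]))
```

```bash
python3 -m pendant '[[0,0,-0.1,0,0,-0.03],[0.05,-0.03,-0.22,0,0,-0.1],[0.15,-0.09,-0.33,0,0,-0.17],[0.28,-0.17,-0.4,0,0,-0.25],[0.42,-0.26,-0.405,0,0,-0.324]]' -1 20
python3 - <<'E'
from h import *
print(rel([.46,-.255,.32],[np.pi,0,.785]))
E
```

```text
time: 1.67
ee_pos: [0.2472, -0.4875, 0.3249]
orientation: [3.135, 0.003, 0.789]
contact_force: [0.8, -0.4, 0.1]
finger_gap: 0.999
finger_force: 0.0
(array([ 1.26 , -0.051,  0.015]), array([0.004, 0.002, 0.002]))
```

```bash
python3 -m pendant '[[0.14,0,0,0,0,0],[0.3,-0.01,0,0,0,0],[0.46,-0.02,0.01,0,0,0],[0.62,-0.03,0.01,0,0,0],[0.78,-0.04,0.01,0,0,0]]'; python3 -m pendant '[[0.16,0,0,0,0,0],[0.32,0,0,0,0,0],[0.42,0,0,0,0,0],[0.48,-0.01,0,0,0,0],[0.48,-0.01,0,0,0,0]]'
python3 - <<'E'
from h import *
p=arm.read_camera("wrist"); s=arm.observe(); print(s["ee_pos"],s["orientation"],p["extrinsics"].round(3))
np.save("w1.npy",cloud(p)); cv2.imwrite("pics/w1.png",p["color"])
for n in ["shield","shield_handle","vial_center","index_tip","shield_pointer"]:
    r=pts(p,n)
    if r is None or len(r[2])==0: print(n,None);continue
    P=r[2]; print(n,round(r[0],2),r[1],np.round(np.median(P,0),3),np.round(np.percentile(P,2,0),3),np.round(np.percentile(P,98,0),3))
E
```

```text
time: 2.08
ee_pos: [0.3783, -0.3398, 0.3174]
orientation: [3.141, -0.0, 0.784]
contact_force: [-0.2, 0.5, -0.4]
finger_gap: 0.999
finger_force: 0.0
time: 2.5
ee_pos: [0.4623, -0.2523, 0.3174]
orientation: [-3.141, -0.001, 0.789]
contact_force: [0.1, -0.7, -0.2]
finger_gap: 1.0
finger_force: 0.0
[ 0.46136744 -0.25371887  0.31735634] [-3.14147774e+00 -3.07778135e-05  7.87745403e-01] [[ 0.709 -0.681 -0.183  0.512]
 [-0.705 -0.685 -0.186 -0.201]
 [ 0.001  0.261 -0.965  0.483]
 [ 0.     0.     0.     1.   ]]
shield 0.61 [221.9, 117.2, 384.7, 262.6] [ 0.487 -0.275  0.076] [ 0.369 -0.388  0.074] [ 0.598 -0.164  0.118]
shield_handle 0.87 [224.2, 114.6, 386.0, 260.1] [ 0.488 -0.275  0.076] [ 0.368 -0.388  0.074] [ 0.599 -0.163  0.118]
vial_center 0.75 [293.9, 184.2, 311.1, 206.5] [ 0.481 -0.276  0.132] [ 0.471 -0.288  0.087] [ 0.49  -0.268  0.134]
index_tip 0.57 [301.6, 267.5, 354.1, 291.1] [ 0.415 -0.383  0.136] [ 0.364 -0.461 -0.   ] [ 0.454 -0.363  0.15 ]
shield_pointer 0.55 [221.1, 114.7, 384.6, 263.6] [ 0.487 -0.275  0.076] [ 0.369 -0.387  0.074] [ 0.598 -0.163  0.118]
```

View pics/w1.png

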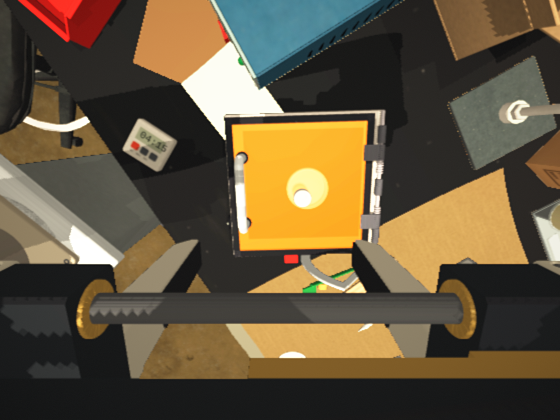

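The wrist view shows the vial cap at (302,197), the handle bar at column 240 (rows 155–225), the red pointer at (291,258) and the green index at about (325,287).

Run:
```python
from h import *
im=cv2.imread("pics/w1.png");C=np.load("w1.npy");hsv=cv2.cvtColor(im,cv2.COLOR_BGR2HSV).astype(int)
def box(m,l,t,r,b):
    k=np.zeros(m.shape,bool);k[t:b,l:r]=1;return m&k
org=box((abs(hsv[...,0]-18)<10)&(hsv[...,1]>150)&(hsv[...,2]>120),225,110,385,260)&(abs(C[...,2]-.0765)<.006)
q=C[org]; r=cv2.minAreaRect(q[:,:2].astype(np.float32)); print("amber",r,q[:,2].mean())
hd=box(np.ones_like(org),232,145,252,232)&(C[...,2]>.106)&(C[...,2]<.13); H=C[hd];
print("handle",len(H),cv2.minAreaRect(H[:,:2].astype(np.float32)),np.percentile(H[:,2],[5,50,95]).round(4))
c=H.mean(0);u,s,v=np.linalg.svd((H-c)[:,:2]);d=v[0];yaw=np.arctan2(d[1],d[0]);print("bar dir deg",np.degrees(yaw))
yaw=np.arctan(d[1]/d[0])-np.pi/2 # table yaw
x=np.array([np.cos(yaw),np.sin(yaw)]);y=np.array([-x[1],x[0]]);print("table yaw",yaw)
hinge=np.r_[H[:,:2].mean(0)+.192*x,.074];print("hinge",hinge)
g=box((abs(hsv[...,0]-60)<15)&(hsv[...,1]>120)&(hsv[...,2]>50),295,255,370,300)
rd=box(((hsv[...,0]<8)|(hsv[...,0]>172))&(hsv[...,1]>150),270,250,310,270)
for n,m in(("green",g),("red",rd)):
    P=C[m];L=np.c_[-(P[:,:2]-hinge[:2])@x,(P[:,:2]-hinge[:2])@y,P[:,2]-hinge[2]]
    k=(L[:,1]<-.09)&(L[:,1]>-.16)&(L[:,2]>-.02);L=L[k]
    print(n,len(L),L.mean(0)); 
    vv,uu=np.where(m);vv=vv[k];uu=uu[k]
    for i in range(0,len(L),max(1,len(L)//30)): print(uu[i],vv[i],L[i].round(4),np.hypot(L[i,0],L[i,2]).round(3),np.arctan2(L[i,2],L[i,0]).round(3))
print(rel([.4805,-.277,.089],[np.pi,0,.785]))
```

```text
amber ((0.4806961119174957, -0.2804306149482727), (0.18432660400867462, 0.1842534989118576), 46.751949310302734) 0.0757907595852579
handle 694 ((0.42310380935668945, -0.22412799298763275), (0.10240659862756729, 0.012150809168815613), 46.45217514038086) [0.1117 0.1181 0.1201]
bar dir deg -133.118224956901
table yaw -0.7525549931135126
hinge [ 0.56546279 -0.35348884  0.074     ]
green 190 [ 0.08421438 -0.12108841  0.05699709]
351 268 [ 0.0399 -0.1187  0.024 ] 0.047 0.541
347 270 [ 0.0472 -0.1186  0.0301] 0.056 0.568
343 271 [ 0.0535 -0.1186  0.0329] 0.063 0.551
349 271 [ 0.0452 -0.1185  0.0336] 0.056 0.64
343 272 [ 0.0544 -0.1182  0.0367] 0.066 0.593
349 272 [ 0.0449 -0.1204  0.0329] 0.056 0.632
343 273 [ 0.055  -0.1183  0.0394] 0.068 0.622
337 274 [ 0.064  -0.118   0.0425] 0.077 0.586
343 274 [ 0.0551 -0.1195  0.04  ] 0.068 0.628
337 275 [ 0.0644 -0.1184  0.0447] 0.078 0.606
331 276 [ 0.0731 -0.1184  0.0469] 0.087 0.57
337 276 [ 0.0649 -0.1187  0.047 ] 0.08 0.627
336 277 [ 0.0662 -0.1201  0.047 ] 0.081 0.617
317 282 [ 0.0946 -0.1179  0.0632] 0.114 0.589
314 283 [ 0.0988 -0.1186  0.064
[... 1912 characters left out ...]
1 -1.131e-01  1.000e-04] 0.12 0.001
285 260 [ 0.135  -0.1139  0.0011] 0.135 0.008
288 260 [ 0.1303 -0.1147 -0.0004] 0.13 -0.003
291 260 [ 0.1258 -0.1142  0.001 ] 0.126 0.008
294 260 [ 0.1212 -0.1147  0.0002] 0.121 0.002
284 261 [ 0.1365 -0.1169 -0.002 ] 0.136 -0.014
287 261 [ 0.1319 -0.1162 -0.0002] 0.132 -0.002
290 261 [ 0.1274 -0.1158  0.001 ] 0.127 0.008
293 261 [ 0.1228 -0.1158  0.0013] 0.123 0.01
296 261 [ 0.1182 -0.116   0.0013] 0.118 0.011
286 262 [ 0.1335 -0.1176  0.0003] 0.133 0.002
289 262 [ 0.1289 -0.1176  0.0007] 0.129 0.006
292 262 [ 0.1243 -0.1179  0.0003] 0.124 0.002
295 262 [ 0.1197 -0.1177  0.0009] 0.12 0.008
(array([-0.001,  0.118,  0.914]), array([ 0.   ,  0.   , -0.001]))
```

```bash
python3 -m pendant '[[0,0.05,0.08,0,0,0],[0,0.1,0.22,0,0,0],[0,0.118,0.38,0,0,0],[0,0.118,0.5,0,0,0],[0,0.118,0.55,0,0,0]]' -0.3 20;  python3 - <<'E'
from h import *
print(rel([.4805,-.277,.091],[np.pi,0,.785]))
E
```

```text
time: 3.22
ee_pos: [0.4786, -0.2753, 0.1743]
orientation: [-3.134, 0.001, 0.783]
contact_force: [-0.8, -0.0, 0.2]
finger_gap: 0.69
finger_force: 0.0
(array([0.001, 0.013, 0.333]), array([-0.005,  0.001, -0.001]))
```

```bash
python3 -m pendant '[[0,0.01,0.08,0,0,0],[0,0.01,0.17,0,0,0],[0,0.01,0.26,0,0,0],[0,0.01,0.32,0,0,0],[0,0.01,0.333,0,0,0]]' ; python3 -m pendant '[[0,0,0,0,0,0],[0,0,0,0,0,0],[0,0,0,0,0,0],[0,0,0,0,0,0],[0,0,0,0,0,0]]' 1 12;python3 -m pendant '[[0,0,0,0,0,0],[0,0,0,0,0,0],[0,0,0,0,0,0],[0,0,0,0,0,0]]'
```

```text
time: 3.63
ee_pos: [0.4816, -0.2773, 0.0944]
orientation: [-3.138, 0.001, 0.784]
contact_force: [-0.5, 0.5, -0.6]
finger_gap: 0.647
finger_force: 0.0
time: 4.05
ee_pos: [0.4839, -0.2781, 0.098]
orientation: [3.14, -0.0, 0.785]
contact_force: [-0.4, 0.5, -0.5]
finger_gap: 0.342
finger_force: 0.0
time: 4.38
ee_pos: [0.4836, -0.2778, 0.0971]
orientation: [3.141, -0.0, 0.785]
contact_force: [1.2, -0.3, 3.7]
finger_gap: 0.242
finger_force: 12.0
```

```bash
python3 -m pendant '[[0,0,-0.05,0,0,0],[0,0,-0.14,0,0,0],[0,0,-0.28,0,0,0],[0,0,-0.43,0,0,0],[0,0,-0.58,0,0,0]]' ; python3 -m pendant '[[0,0,-0.13,0,0,0],[0.02,0,-0.2,0,0,0],[0.05,-0.03,-0.22,0,0,0],[0.12,-0.12,-0.22,0,0,0],[0.22,-0.23,-0.22,0,0,0]]';python3 - <<'E'
from h import *
p=arm.read_camera("side")
r=pts(p,"vial_center"); print(r[0],np.median(r[2],0).round(3))
r=pts(p,"shield");print(np.median(r[2],0).round(3))
print(rel([.4515,.161,.28],[np.pi,0,.785]))
E
```

```text
time: 4.8
ee_pos: [0.4825, -0.2771, 0.2434]
orientation: [-3.14, 0.0, 0.785]
contact_force: [-0.3, 0.3, -0.3]
finger_gap: 0.241
finger_force: 12.0
time: 5.22
ee_pos: [0.4807, -0.1981, 0.296]
orientation: [-3.141, 0.001, 0.782]
contact_force: [0.3, 1.0, -1.1]
finger_gap: 0.245
finger_force: 12.0
0.72 [ 0.483 -0.191  0.301]
[ 0.485 -0.264  0.077]
(array([ 0.927, -1.089,  0.065]), array([-0.001,  0.   ,  0.002]))
```

```bash
python3 -m pendant '[[0.08,-0.1,0,0,0,0],[0.18,-0.21,0,0,0,0],[0.28,-0.32,0,0,0,0],[0.38,-0.43,0,0,0,0],[0.48,-0.54,0,0,0,0]]' ; python3 -m pendant '[[0.1,-0.11,0,0,0,0],[0.2,-0.22,0,0,0,0],[0.29,-0.33,0.02,0,0,0],[0.35,-0.41,0.05,0,0,0],[0.38,-0.44,0.06,0,0,0]]';python3 - <<'E'
from h import *
p=arm.read_camera("top");C=cloud(p);r=pts(p,"reject_bin");q=r[2];h=q[q[:,2]>.03]
print(cv2.minAreaRect(h[:,:2].astype(np.float32)))
cv2.imwrite("pics/b.png",cv2.resize(p["color"][180:280,140:260],(600,500)))
print(rel([.4515,.161,.15],[np.pi,0,.785]))
E
```

```text
time: 5.78
ee_pos: [0.4702, -0.0166, 0.2956]
orientation: [-3.14, 0.001, 0.784]
contact_force: [0.9, -0.3, -0.2]
finger_gap: 0.245
finger_force: 12.0
time: 6.2
ee_pos: [0.4591, 0.1297, 0.2797]
orientation: [-3.139, 0.002, 0.787]
contact_force: [-0.7, 0.2, -0.4]
finger_gap: 0.245
finger_force: 12.0
((0.4485818147659302, 0.10492914915084839), (0.12208664417266846, 0.13093596696853638), 83.28458404541016)
(array([ 0.071, -0.115,  0.521]), array([-0.001,  0.001,  0.001]))
```

```bash
python3 -m pendant '[[0.04,-0.06,0.02,0,0,0],[0.07,-0.115,0.1,0,0,0],[0.07,-0.115,0.25,0,0,0],[0.07,-0.115,0.4,0,0,0],[0.07,-0.115,0.52,0,0,0]]'
python3 - <<'E'
from h import *
print(rel([.4515,.161,.029],[np.pi,0,.785]))
E
```

```text
time: 6.72
ee_pos: [0.4524, 0.1581, 0.1493]
orientation: [3.141, 0.001, 0.784]
contact_force: [-0.5, 0.2, -0.2]
finger_gap: 0.245
finger_force: 12.0
(array([ 0.006, -0.011,  0.481]), array([ 0.   ,  0.001, -0.001]))
```

```bash
python3 -m pendant '[[0,-0.01,0.1,0,0,0],[0,-0.01,0.22,0,0,0],[0,-0.01,0.34,0,0,0],[0,-0.01,0.43,0,0,0],[0,-0.01,0.46,0,0,0]]' ;python3 -m pendant '[[0,0,0.005,0,0,0],[0,0,0.01,0,0,0],[0,0,0.015,0,0,0],[0,0,0.015,0,0,0]]'
```

```text
time: 7.13
ee_pos: [0.4484, 0.1591, 0.0327]
orientation: [-3.139, 0.006, 0.783]
contact_force: [-0.8, -0.5, -0.6]
finger_gap: 0.242
finger_force: 12.0
time: 7.47
ee_pos: [0.4524, 0.1618, 0.0346]
orientation: [3.14, -0.002, 0.784]
contact_force: [-0.1, 0.2, 0.5]
finger_gap: 0.242
finger_force: 12.0
```

```bash
python3 -m pendant '[[0,0,0.01,0,0,0],[0,0,0.018,0,0,0],[0,0,0.025,0,0,0],[0,0,0.025,0,0,0]]'
```

```text
time: 7.8
ee_pos: [0.4506, 0.1618, 0.0264]
orientation: [-3.141, 0.0, 0.785]
contact_force: [-0.0, -0.1, 0.0]
finger_gap: 0.245
finger_force: 12.0
```

Near the floor, so release.

```bash
python3 -m pendant '[[0,0,0,0,0,0],[0,0,0,0,0,0],[0,0,0,0,0,0],[0,0,0,0,0,0]]' 0.0; python3 -m pendant '[[0,0,0,0,0,0],[0,0,-0.04,0,0,0],[0,0,-0.12,0,0,0],[0,0,-0.25,0,0,0],[0,0,-0.4,0,0,0]]'; python3 -m pendant '[[0,0,-0.15,0,0,0],[0,0,-0.3,0,0,0],[0,0,-0.45,0,0,0],[0,0,-0.58,0,0,0],[0,0,-0.64,0,0,0]]'
python3 - <<'E'
from h import *
im=[]
for c in("side","top","wrist"):
    p=arm.read_camera(c); im.append(p["color"])
    r=pts(p,"vial_center")
    if r: print(c,r[0],r[1],np.median(r[2],0).round(3))
cv2.imwrite("pics/v.png",np.hstack([cv2.resize(im[0][240:340,250:350],(400,400)),cv2.resize(im[2],(400,400))]))
print(rel([.4240,-.2235,.28],[np.pi,0,np.pi/2-.755]))
E
```

```text
time: 8.13
ee_pos: [0.4509, 0.1618, 0.0267]
orientation: [3.142, -0.0, 0.785]
contact_force: [-0.7, 0.1, 0.2]
finger_gap: 0.476
finger_force: 0.0
time: 8.55
ee_pos: [0.449, 0.1613, 0.1265]
orientation: [-3.139, 0.003, 0.785]
contact_force: [1.4, 1.2, 1.2]
finger_gap: 0.499
finger_force: 0.0
time: 8.97
ee_pos: [0.4522, 0.1621, 0.2932]
orientation: [3.138, -0.007, 0.785]
contact_force: [-0.4, 0.3, -0.1]
finger_gap: 0.501
finger_force: 0.0
side 0.56 [299.2, 271.9, 309.5, 292.1] [0.45  0.167 0.045]
top 0.66 [189.2, 233.4, 200.8, 242.3] [0.446 0.159 0.06 ]
wrist 0.68 [496.0, 282.3, 523.4, 362.4] [ 0.534 -0.253  0.076]
(array([-1.162,  1.016,  0.021]), array([-0.001,  0.001, -0.02 ]))
```

View pics/v.png

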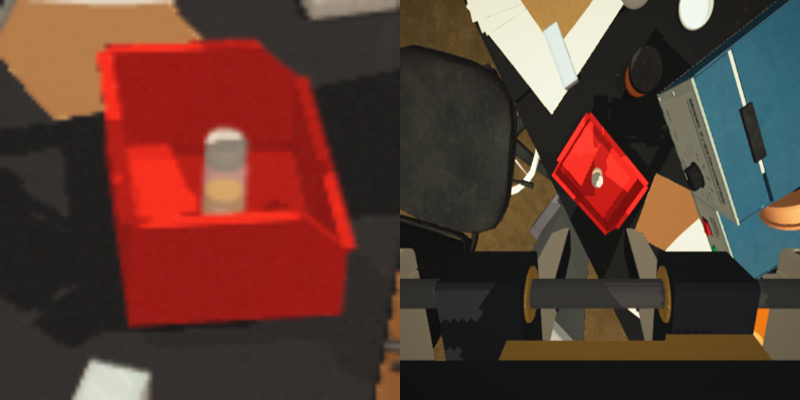

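The vial stands upright in the bin at left-image (225,175), cap top at about 0.06 m, so its centre is about 0.032 m. On to the handle.

```bash
python3 -m pendant '[[-0.1,0.08,0,0,0,-0.02],[-0.21,0.18,0,0,0,-0.02],[-0.32,0.28,0,0,0,-0.02],[-0.43,0.38,0,0,0,-0.02],[-0.54,0.48,0,0,0,-0.02]]' ; python3 -m pendant '[[-0.11,0.1,0,0,0,0],[-0.22,0.2,0,0,0,0],[-0.33,0.3,0,0,0,0],[-0.44,0.38,0,0,0,0],[-0.5,0.43,0,0,0,0]]';python3 - <<'E'
from h import *
print(rel([.4240,-.2235,.22],[np.pi,0,np.pi/2-.755]))
E
```

```text
time: 9.68
ee_pos: [0.4388, -0.0199, 0.2848]
orientation: [-3.139, 0.002, 0.817]
contact_force: [0.4, -0.4, -0.6]
finger_gap: 0.501
finger_force: 0.0
time: 10.1
ee_pos: [0.4311, -0.1861, 0.2846]
orientation: [-3.139, 0.002, 0.814]
contact_force: [1.0, -0.4, 0.6]
finger_gap: 0.5
finger_force: 0.0
(array([-0.128,  0.083,  0.258]), array([-0.002,  0.001, -0.001]))
```

```bash
python3 -m pendant '[[-0.07,0.05,0.02,0,0,0],[-0.12,0.08,0.1,0,0,0],[-0.128,0.083,0.2,0,0,0],[-0.128,0.083,0.25,0,0,0],[-0.128,0.083,0.258,0,0,0]]';python3 - <<'E'
from h import *
p=arm.read_camera("wrist");C=cloud(p);cv2.imwrite("pics/h.png",p["color"])
s=arm.observe();A=R.from_euler('xyz',s["orientation"])
L=A.inv().apply(C.reshape(-1,3)-s["ee_pos"]);W=C.reshape(-1,3)
k=(W[:,2]>.108)&(W[:,2]<.125)&(abs(L[:,0])<.06)&(abs(L[:,1])<.06)
print(k.sum(),np.percentile(L[k],[2,50,98],axis=0).round(4), np.percentile(W[k],[2,50,98],axis=0).round(4))
p=arm.read_camera("top");W=cloud(p).reshape(-1,3);L=A.inv().apply(W-s["ee_pos"])
print(rel([.4240,-.2235,.0957],[np.pi,0,np.pi/2-.755]))
E
```

```text
time: 10.52
ee_pos: [0.4237, -0.2194, 0.2174]
orientation: [-3.134, 0.001, 0.816]
contact_force: [-0.1, 0.5, -0.0]
finger_gap: 0.497
finger_force: 0.0
1218 [[-0.0513 -0.0028  0.0988]
 [ 0.0009  0.0028  0.1008]
 [ 0.0442  0.0081  0.1096]] [[ 0.3902 -0.2589  0.1096]
 [ 0.4263 -0.2202  0.1183]
 [ 0.4569 -0.1877  0.1203]]
(array([-0.014,  0.007,  0.501]), array([-0.002,  0.   ,  0.001]))
```

View pics/h.png

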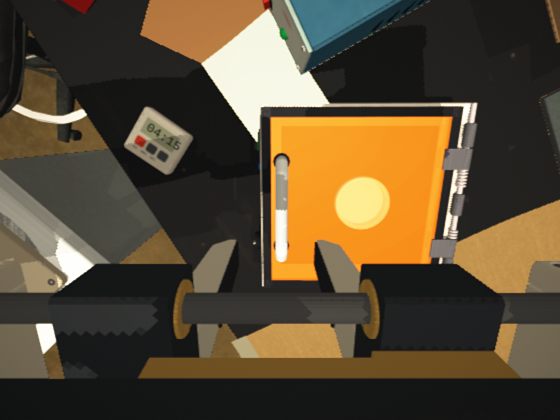

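The bar (column 282, rows 165–255) lies between the fingers, centred to within 3 mm. Descending and closing.

```bash
python3 -m pendant '[[-0.01,0.01,0.1,0,0,0],[-0.01,0.01,0.22,0,0,0],[-0.01,0.01,0.34,0,0,0],[-0.01,0.01,0.44,0,0,0],[-0.01,0.01,0.48,0,0,0]]'; python3 -m pendant '[[0,0,0.01,0,0,0],[0,0,0.015,0,0,0],[0,0,0.015,0,0,0],[0,0,0.015,0,0,0]]';python3 -m pendant '[[0,0,0,0,0,0],[0,0,0,0,0,0],[0,0,0,0,0,0],[0,0,0,0,0,0],[0,0,0,0,0,0]]' 1 25; python3 -m pendant '[[0,0,0,0,0,0],[0,0,0,0,0,0],[0,0,0,0,0,0]]'
```

```text
time: 11.03
ee_pos: [0.4252, -0.223, 0.0998]
orientation: [-3.139, 0.0, 0.817]
contact_force: [-0.7, -0.0, -0.2]
finger_gap: 0.501
finger_force: 0.0
time: 11.37
ee_pos: [0.4275, -0.2251, 0.1006]
orientation: [3.138, -0.001, 0.816]
contact_force: [1.0, -1.3, -0.4]
finger_gap: 0.499
finger_force: 0.0
time: 11.78
ee_pos: [0.4261, -0.2244, 0.0985]
orientation: [3.141, -0.0, 0.816]
contact_force: [-0.4, 0.0, 0.3]
finger_gap: 0.194
finger_force: 0.0
time: 12.03
ee_pos: [0.4252, -0.2236, 0.098]
orientation: [-3.139, 0.0, 0.816]
contact_force: [-3.9, 3.5, 2.7]
finger_gap: 0.118
finger_force: 25.0
```

```bash
python3 -m pendant '[[0,0.009,-0.038,0,0,0],[0,0.02,-0.076,0,0,0],[0,0.033,-0.113,0,0,0],[0,0.048,-0.149,0,0,0],[0,0.048,-0.149,0,0,0]]'
python3 - <<'E'
from h import *
s=arm.observe();p=arm.read_camera("side");r=pts(p,"shield")
print(s["ee_pos"],s["contact_force"],r[0],np.percentile(r[2],[5,50,95],axis=0).round(3))
E
```

```text
time: 12.45
ee_pos: [0.4341, -0.2319, 0.1375]
orientation: [-3.138, 0.0, 0.816]
contact_force: [-10.1, 9.4, 1.0]
finger_gap: 0.123
finger_force: 25.0
[ 0.43409653 -0.23191857  0.137535  ] [-10.06158183   9.40656663   0.96147503] 0.67 [[ 0.365 -0.393  0.017]
 [ 0.475 -0.243  0.069]
 [ 0.594 -0.146  0.12 ]]
```

```bash
python3 -m pendant '[[0,0,-0.01,0,0,0],[0,0.005,-0.036,0,0,0],[0,0.022,-0.071,0,0,0],[0,0.042,-0.105,0,0,0],[0,0.042,-0.105,0,0,0]]'
python3 - <<'E'
from h import *
s=arm.observe();ims=[]
for c in("top","side"):
    p=arm.read_camera(c);ims.append(p["color"]);C=cloud(p);hsv=cv2.cvtColor(p["color"],cv2.COLOR_BGR2HSV).astype(int)
    yaw=-.755;x=np.array([np.cos(yaw),np.sin(yaw)]);y=np.array([-x[1],x[0]]);h=np.array([.5655,-.3535])
    L=np.stack([-(C[...,:2]-h)@x,(C[...,:2]-h)@y,C[...,2]-.074],-1)
    k=((hsv[...,0]<8)|(hsv[...,0]>172))&(hsv[...,1]>150)&(L[...,1]<-.095)&(L[...,1]>-.13)&(L[...,0]>.05)&(L[...,0]<.15)&(L[...,2]>-.02)&(L[...,2]<.15)
    if k.sum(): print(c,"red",k.sum(),np.median(L[k],0),np.median(np.arctan2(L[k][:,2],L[k][:,0])))
    k=(abs(hsv[...,0]-18)<10)&(hsv[...,1]>150)&(hsv[...,2]>100)&(abs(L[...,1])<.09)&(L[...,0]>.1)&(L[...,0]<.21)&(L[...,2]>.0)&(L[...,2]<.15)
    if k.sum(): print(c,"amber",k.sum(),np.median(np.arctan2(L[k][:,2],L[k][:,0])))
cv2.imwrite("pics/l.png",np.hstack([cv2.resize(ims[0][150:300,300:440],(380,400)),cv2.resize(ims[1][80:240,190:350],(400,400))]))
E
```

```text
time: 12.97
ee_pos: [0.4441, -0.2415, 0.1646]
orientation: [3.137, -0.0, 0.816]
contact_force: [1.8, -1.7, -5.5]
finger_gap: 0.122
finger_force: 25.0
top red 33 [ 0.1198128  -0.10685208  0.0458194 ] 0.3635009395901082
top amber 816 0.36928189339898787
side red 2 [ 0.11628546 -0.11006998  0.0446391 ] 0.3665319711686097
side amber 425 0.36852511410759936
```

View pics/l.png

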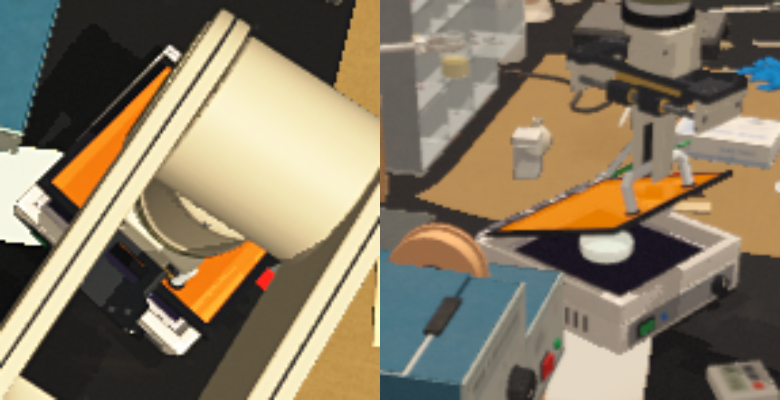

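The shield is raised to about 0.367 rad, with the handle bar held between the fingers at right-image (655,165). The index is at about 0.585.

```bash
python3 -m pendant '[[0,0.022,-0.033,0,0,0],[0,0.05,-0.068,0,0,0],[0,0.075,-0.098,0,0,0],[0,0.09,-0.115,0,0,0],[0,0.09,-0.115,0,0,0]]'
python3 - <<'E'
from h import *
for c in("top","side"):
    p=arm.read_camera(c);C=cloud(p);hsv=cv2.cvtColor(p["color"],cv2.COLOR_BGR2HSV).astype(int)
    yaw=-.755;x=np.array([np.cos(yaw),np.sin(yaw)]);y=np.array([-x[1],x[0]]);h=np.array([.5655,-.3535])
    L=np.stack([-(C[...,:2]-h)@x,(C[...,:2]-h)@y,C[...,2]-.074],-1)
    for n,m in(("red",(hsv[...,0]<8)|(hsv[...,0]>172)),("green",abs(hsv[...,0]-60)<15)):
        k=m&(hsv[...,1]>130)&(L[...,1]<-.095)&(L[...,1]>-.14)&(L[...,0]>.05)&(L[...,0]<.15)&(L[...,2]>-.02)&(L[...,2]<.15)
        if k.sum(): print(c,n,k.sum(),np.median(L[k],0),np.median(np.arctan2(L[k][:,2],L[k][:,0])))
    k=(abs(hsv[...,0]-18)<10)&(hsv[...,1]>150)&(hsv[...,2]>100)&(abs(L[...,1])<.09)&(L[...,0]>.1)&(L[...,0]<.21)&(L[...,2]>.0)&(L[...,2]<.15)
    if k.sum(): print(c,"amber",k.sum(),np.median(np.arctan2(L[k][:,2],L[k][:,0])))
p=arm.read_camera("side");cv2.imwrite("pics/f.png",cv2.resize(p["color"][100:210,220:350],(780,600),interpolation=cv2.INTER_CUBIC))
print(arm.observe()["ee_pos"],arm.observe()["contact_force"])
E
```

```text
time: 13.48
ee_pos: [0.4584, -0.2548, 0.1915]
orientation: [-3.139, 0.0, 0.816]
contact_force: [-6.3, 4.7, 0.4]
finger_gap: 0.119
finger_force: 25.0
top red 40 [ 0.10982492 -0.10887578  0.06440035] 0.5256324058842327
top green 10 [ 0.10114062 -0.11673829  0.06831932] 0.5984511419130065
top amber 832 0.5344336501881646
side green 13 [ 0.06517593 -0.11792206  0.04483155] 0.5921390148282055
side amber 137 0.5381752943640451
[ 0.45764471 -0.25412754  0.19042468] [-6.18861291  3.50674043  0.44536845]
```

View pics/f.png

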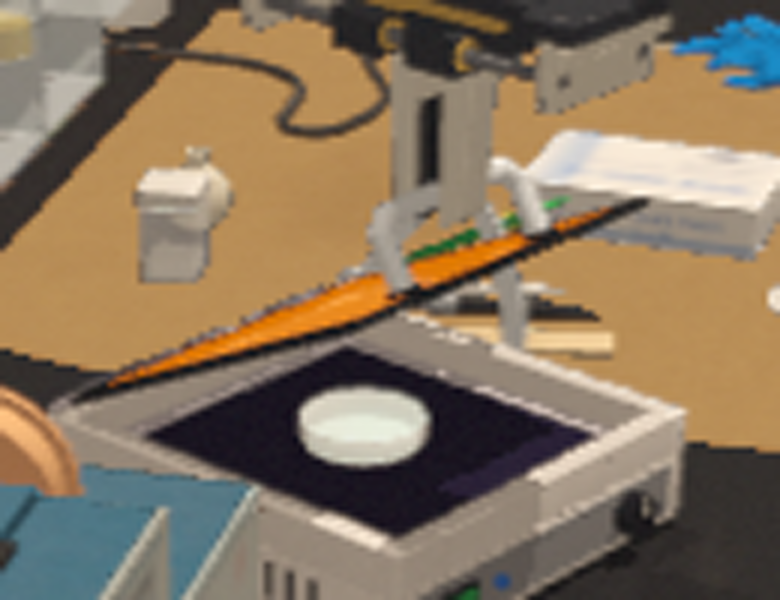

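The green arm shows just above the shield at about (490,230), so the shield still needs about 0.055 rad.

```bash
python3 -m pendant '[[0,0.006,-0.012,0,0,0],[0,0.014,-0.022,0,0,0],[0,0.022,-0.031,0,0,0],[0,0.022,-0.031,0,0,0],[0,0.022,-0.031,0,0,0]]';python3 -m pendant '[[0,0,0,0,0,0],[0,0,0,0,0,0],[0,0,0,0,0,0],[0,0,0,0,0,0],[0,0,0,0,0,0]]'
python3 - <<'E'
from h import *
for c in("top","side","top"):
    p=arm.read_camera(c);C=cloud(p);hsv=cv2.cvtColor(p["color"],cv2.COLOR_BGR2HSV).astype(int)
    yaw=-.755;x=np.array([np.cos(yaw),np.sin(yaw)]);y=np.array([-x[1],x[0]]);h=np.array([.5655,-.3535])
    L=np.stack([-(C[...,:2]-h)@x,(C[...,:2]-h)@y,C[...,2]-.074],-1)
    for n,m in(("red",(hsv[...,0]<8)|(hsv[...,0]>172)),("green",abs(hsv[...,0]-60)<15)):
        k=m&(hsv[...,1]>130)&(L[...,1]<-.095)&(L[...,1]>-.14)&(L[...,0]>.05)&(L[...,0]<.15)&(L[...,2]>-.02)&(L[...,2]<.15)
        if k.sum(): print(c,n,k.sum(),np.median(np.arctan2(L[k][:,2],L[k][:,0])))
    k=(abs(hsv[...,0]-18)<10)&(hsv[...,1]>150)&(hsv[...,2]>100)&(abs(L[...,1])<.09)&(L[...,0]>.1)&(L[...,0]<.21)&(L[...,2]>.0)&(L[...,2]<.15)
    if k.sum(): print(c,"amber",k.sum(),np.median(np.arctan2(L[k][:,2],L[k][:,0])))
    r=pts(p,"vial_center"); print(r and (r[0],np.median(r[2],0).round(3)))
s=arm.observe();print(s["ee_pos"],s["contact_force"],s["finger_force"])
E
```

```text
time: 14.05
ee_pos: [0.4629, -0.2591, 0.1985]
orientation: [-3.141, 0.0, 0.816]
contact_force: [-3.1, 0.2, -5.0]
finger_gap: 0.122
finger_force: 25.0
time: 14.47
ee_pos: [0.4627, -0.2589, 0.1983]
orientation: [-3.141, 0.0, 0.816]
contact_force: [-3.8, 0.4, -4.0]
finger_gap: 0.12
finger_force: 25.0
top red 39 0.5758064657268397
top green 24 0.5959469239483566
top amber 814 0.5791844741125954
(0.56, array([0.446, 0.158, 0.058]))
side green 2 0.5930963213018559
side amber 58 0.5867710149373526
(0.56, array([0.451, 0.167, 0.045]))
top red 38 0.575912378234972
top green 24 0.6015347842648346
top amber 816 0.5788927564905179
(0.39, array([0.446, 0.158, 0.06 ]))
[ 0.46277385 -0.25893238  0.19837977] [-3.99681888 -0.46042318 -3.69990834] 24.998974800109863
```

```bash
python3 -m pendant '[[0,0.002,-0.003,0,0,0],[0,0.002,-0.003,0,0,0],[0,0.002,-0.003,0,0,0],[0,0.002,-0.003,0,0,0],[0,0.002,-0.003,0,0,0]]'; python3 -m pendant '[[0,0,0,0,0,0],[0,0,0,0,0,0],[0,0,0,0,0,0],[0,0,0,0,0,0],[0,0,0,0,0,0]]'; python3 -c "
from station import arm
print(arm.sign_off())"
```

```text
time: 15.18
ee_pos: [0.4632, -0.2594, 0.1991]
orientation: [3.142, 0.0, 0.816]
contact_force: [-3.5, -1.3, -5.5]
finger_gap: 0.117
finger_force: 25.0
time: 15.6
ee_pos: [0.4632, -0.2594, 0.1991]
orientation: [3.142, 0.0, 0.816]
contact_force: [-2.7, -2.3, -7.0]
finger_gap: 0.121
finger_force: 25.0
the job is handed in; nothing more can be done
None
```

I handed the job in at 15.6 s with the vial standing upright in the reject bin and the gripper holding the shield up, its pointer within about 0.02 rad of the green index by my camera measurements (limit 0.07); sign-off gave no verdict.

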